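# Heft the canisters, pack the full one at the bottom

### The arm

A 6-joint arm with a two-finger parallel gripper is mounted at the origin on a cart in front of the work surface, level with it; the furniture and walls round the work are solid. World frame = base frame: x ahead of the robot, y to its left, z up, the work surface at z = 0. Lengths are in m, angles in degrees, forces in N, time in s.
With the tool pointing down it reaches from about 0.425 to 0.95 m from the base axis. Payload 14.7 kg.
Tool frame: the origin (TCP) lies on the centre line of the jaws, within the pads' length; the fingertips stand 19 mm ahead of it and the grasp point (between the pads) is the TCP (env.tips_ahead is the distance from the TCP to the fingertips, in m); z points along the fingers, y is the line along which they close (so a half turn about z gives the same grasp; the last joint's range is limited). The gripper opens to 85 mm and grips with 20 to 120 N. Pads are 22 mm wide; open, the fingers measure 114 mm over their backs; the gripper's body (76 mm by 85 mm) begins 54 mm behind the grasp point. The pads swing forward as they close: fully open they stand 13 mm farther back than shut.
Start: joints at [-79.618, 27.513, 91.461, -0, 61.026, -2.67], TCP at [0.147, -0.633, 0.25] pointing down, gripper open.
Joint ranges: [-157.49, 157.49], [-46.99, 117.5], [13.45, 153.17], [-89.5, 269.5], [5.16, 153.95], [-167.48, 167.48]. Speed limits (degrees/s): [108.29, 108.29, 136.94, 172.46, 172.46, 172.46].

### API

Orientations are given as [roll, pitch, yaw] about the fixed x, y, z axes, in that order (R = Rz(yaw) Ry(pitch) Rx(roll)).
In Python, from station import env gives the robot as it stands. Calls block until the motion is done:
- env.move_to(position, orientation): joint-space move of the TCP to a pose.
- env.move_linear(position, rot=None, rate=0.15, f_stop=None): straight line of the TCP; rot=None keeps the orientation; rate is the mean speed in m/s. With f_stop (N) it stops when the force on the tool has changed by that much, and returns True; else False.
- env.set_joints(angles): joint-space move.
- env.command_gripper(opening, strength=None): opening from 0.0 (shut) to 1.0 (fully open); strength is the grip in N (None keeps the last); returns when the fingers have stopped.
- env.dwell(seconds).
- env.solve_ik(position, orientation): joint angles nearest the present ones, or None.
- env.grab_frame(name): name is "scene" or "top" or "wrist"; returns a dict with "color" (384x512x3 uint8, red, green, blue), "fx", "fy", "cx", "cy" (pixels), "extrinsics" (4x4, takes a point from camera to world coordinates). Camera axes: x right, y down, z forward; pixel columns grow to the right and rows downward; lengths in m; the calibration is good to about 2 mm. A picture is of the moment at which its call begins. There is no depth.
A pose or a line that the arm cannot do raises env.PlanningError and nothing moves.
- env.job_done(): hands the job in; it is judged then, once.
Readings, each from a call of its own:
- env.get_time_s(): time.
- env.get_qpos(): joint angles.
- env.get_dq(): joint speeds.
- env.get_tau(): joint torques, N m.
- env.get_eef_pos(): TCP position.
- env.get_orientation(): TCP orientation.
- env.get_ft_force(): force on the tool from outside, world axes, zero at the start.
- env.get_moment(): the same for the moment, N m.
- env.get_grip_width(): opening from 0.0 (shut) to 1.0 (fully open).
- env.get_finger_force(): force on a finger pad.
Only numpy, scipy, OpenCV 4.12 (cv2) and the standard library are available. Lean on these libraries where they do the work, as an engineer would, in place of code of your own. Each camera call takes 0.05 s, during which the arm holds its last target. There are 200 camera calls.

### The job

Three closed metal canisters that look alike stand on the table: one is full and heavy, two are nearly empty. Heft them to find the heavy one, stand it first, alone, in the middle of the small wooden crate, and let go; then stand one of the light ones squarely on top of it and leave the other light one standing on the table, clear of the crate. Set them down, do not drop them.

Things in the scene. Friction and masses are not known exactly. Their poses are not given: they have to be found in the camera images.
- canister_1: One of three canisters that look exactly alike: closed upright metal cylinder, 60 mm in diameter, 75 mm tall, flat lid fixed on (skirt: top 21 mm). Origin: centre of its underside, z up; round, so yaw means nothing. Grip across the diameter from above, pads centred about 20 mm below the top, with 30 N or more. The contents have about 3 mm of play inside.
- canister_2: Another canister, like canister_1 in every visible way. One of the three is full of steel nozzles and weighs 0.65 to 0.8 kg (6.4 to 7.7 N); the other two are nearly empty, 0.2 to 0.25 kg (2.1 to 2.3 N) each. Which is which is redrawn at every start and cannot be seen, only felt as load on the wrist when one is lifted.
- canister_3: The third canister, like canister_1 in every visible way; it may be the heavy one or a light one.
- crate_floor (a point): Centre of the inner floor, 4 mm above the table, of the small open wooden crate, fixed to the table: 88 mm square outside, 80 mm inside, walls 4 mm thick with rims 26 mm above this point. x and y along the walls, z up. One canister fits on the floor (fingers gripping as told stay above the rims); a second stands on its lid, underside 75 mm above this point.
There are look-alikes about, which are no part of the job. Leave any red or turquoise look-alike of the canister_3 alone.

How it is judged:
By the outcome, as a careful person would: the job done as asked, in the order asked, and still so for the second after the job is handed in, with the robot touching nothing.
It also fails if it takes over 72 s, if anything falls off the work surface, if the arm or the gripper's body presses on something with over 40 N, if the wrist force passes 120 N, or if a joint passes its speed limit or range.

## Working session

There is one attempt and no reset: what is moved stays moved. The work goes in short steps, each a Python script; the robot and the scene stay as the last script left them, time stands still between calls to the robot, and variables do not carry over. Pictures are saved under pics/ and viewed, at most 10 in all, crops included, and the job is handed in when it is done.

```bash
ls; mkdir -p pics; python3 - <<'E'
from station import env
import cv2,numpy as np
for n in("top","scene"):
    f=env.grab_frame(n); cv2.imwrite(f"pics/{n}0.png",f["color"][:,:,::-1]); 
    print(n,f["fx"],f["fy"],f["cx"],f["cy"],np.round(f["extrinsics"],4).tolist())
    np.savez(f"pics/{n}0.npz",K=[f["fx"],f["fy"],f["cx"],f["cy"]],E=f["extrinsics"])
print(env.get_time_s(),env.get_orientation(),env.get_ft_force())
E
```

```text
pics
top 449.189362550269 449.189362550269 254.57967674933178 193.21156621135114 [[-0.0175, -0.9966, 0.0807, 0.4491], [-0.9998, 0.017, -0.0072, 0.0067], [0.0058, -0.0808, -0.9967, 1.0608], [0.0, 0.0, 0.0, 1.0]]
scene 382.3013538608495 382.3013538608495 262.6589311293895 190.52020059167907 [[-0.9046, -0.2674, 0.3319, 0.2269], [-0.4257, 0.6067, -0.6714, 0.6252], [-0.0218, -0.7486, -0.6626, 0.6681], [0.0, 0.0, 0.0, 1.0]]
0.1 [-1.79938983e+02 -3.89939497e-03  1.30515152e+01] [0.27831014 0.40782139 0.2761434 ]
```

View pics/top0.png

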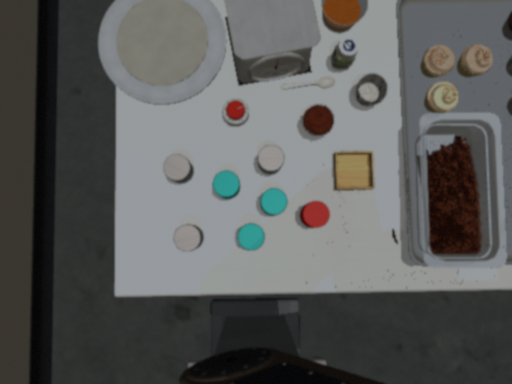

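View pics/scene0.png

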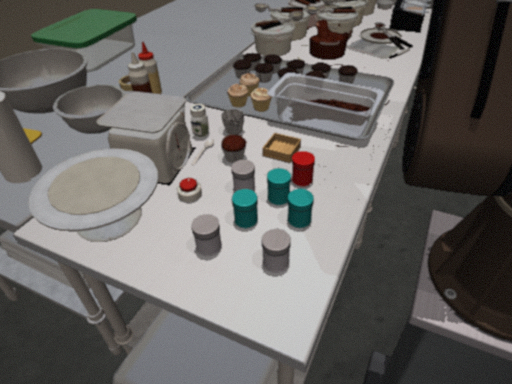

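The top view shows grey canisters at about (178,168), (271,158) and (188,237), with the crate at (353,171). The turquoise and red ones are look-alikes. I'll enlarge the view for exact pixels.

```bash
python3 - <<'E'
import cv2
a=cv2.imread("pics/top0.png")[135:260,155:385]
a=cv2.convertScaleAbs(a,alpha=1.2)
cv2.imwrite("pics/crop.png",cv2.resize(a[:, :],None,fx=3.4,fy=3.4,interpolation=cv2.INTER_CUBIC))
E
```

```text
(no output)
```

View pics/crop.png

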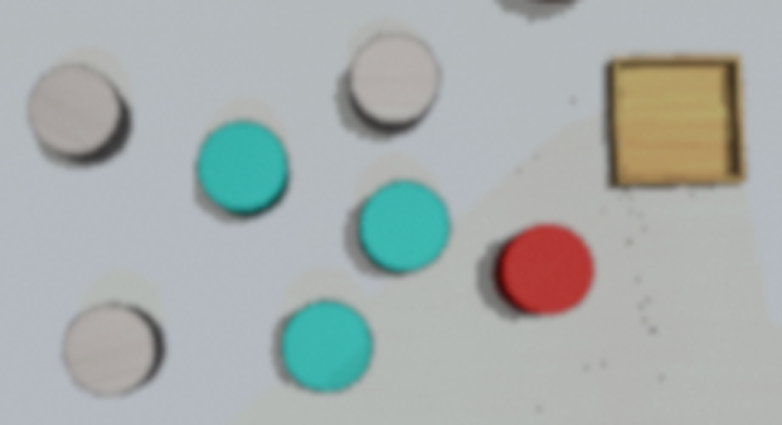

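The lid centres in the crop are (75,108), (394,78) and (110,348). The crate rim's centre is (676,121).

```bash
cat > h.py <<'E'
import numpy as np
def ray(n,u,v,z):
    d=np.load(f"pics/{n}0.npz"); fx,fy,cx,cy=d["K"]; E=d["E"]
    r=E[:3,:3]@[(u-cx)/fx,(v-cy)/fy,1]; o=E[:3,3]
    return o+r*(z-o[2])/r[2]
def crop(p,z): return ray("top",(p[0]+.5)/3.4-.5+155,(p[1]+.5)/3.4-.5+135,z)
def proj(n,P):
    d=np.load(f"pics/{n}0.npz"); fx,fy,cx,cy=d["K"]; E=d["E"]
    c=E[:3,:3].T@(np.array(P)-E[:3,3]); return c[0]/c[2]*fx+cx,c[1]/c[2]*fy+cy
A,B,C=[crop(p,.075) for p in((75,108),(394,78),(110,348))]
CR=[crop(p,.030) for p in((609,55),(741,55),(745,184),(611,187))]
E
python3 - <<'E'
from h import *
import cv2
for k in(A,B,C,*CR,np.mean(CR,0)): print(k.round(4))
print([np.linalg.norm(CR[i]-CR[i-1]).round(4) for i in range(4)])
im=cv2.imread("pics/scene0.png")
s=4;x0,y0=190,120
c=cv2.resize(im[y0:y0+155,x0:x0+125],None,fx=s,fy=s,interpolation=cv2.INTER_CUBIC)[:600]
t=np.linspace(0,2*np.pi,60)
def dr(pts,col):
    q=[((u-x0+.5)*s-.5,(v-y0+.5)*s-.5) for u,v in (proj("scene",p) for p in pts)]
    cv2.polylines(c,[np.int32(np.round(q))],True,col,1)
for P in(A,B,C): dr([P+.03*np.array([np.cos(a),np.sin(a),0]) for a in t],(0,255,0)); 
dr(CR,(0,0,255))
cv2.imwrite("pics/ov.png",c)
E
```

```text
[0.5913 0.1706 0.075 ]
[ 0.6076 -0.0372  0.075 ]
[0.4356 0.1487 0.075 ]
[ 0.6282 -0.1864  0.03  ]
[ 0.6268 -0.2767  0.03  ]
[ 0.5382 -0.276   0.03  ]
[ 0.5377 -0.1849  0.03  ]
[ 0.5827 -0.231   0.03  ]
[np.float64(0.0905), np.float64(0.0903), np.float64(0.0885), np.float64(0.0911)]
```

View pics/ov.png

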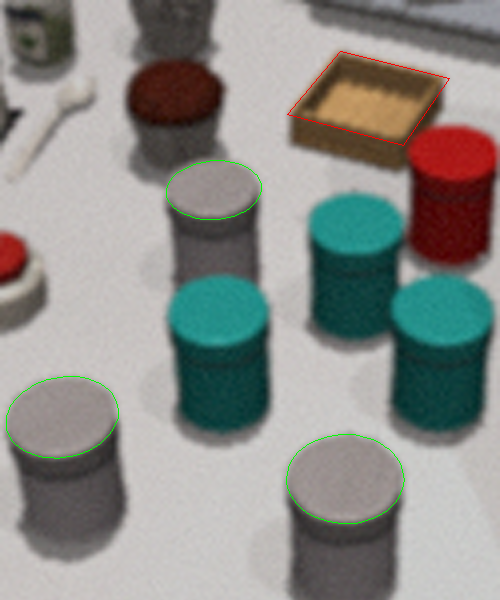

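The calibration agrees: the overlaid lids fit within about 1 px and the crate within about 1–2 mm. Next I'll take wrist pictures over the crate and B, then heft B.

```bash
cat >> h.py <<'E'
from station import env
D=[180,0,0]; GZ=.052
def over(P,z=.16): env.move_to([P[0],P[1],z],D)
def shot(n):
    import cv2
    f=env.grab_frame("wrist"); cv2.imwrite(f"pics/{n}.png",f["color"][:,:,::-1])
    np.savez(f"pics/{n}0.npz",K=[f["fx"],f["fy"],f["cx"],f["cy"]],E=f["extrinsics"])
def fz(): 
    v=[]
    for _ in range(5): env.dwell(.06); v.append(env.get_ft_force()[2])
    return np.mean(v)
def heft(P):
    env.move_linear([P[0],P[1],GZ],rate=.12); f0=fz()
    env.command_gripper(0.0,45); env.dwell(.2)
    w=env.get_grip_width()
    env.move_linear([P[0],P[1],.10],rate=.08); env.dwell(.3)
    f1=fz(); print("heft",f0,f1,"load",f0-f1,"width",w,"finger",env.get_finger_force(),env.get_moment().round(2),"t",env.get_time_s())
    return f0-f1
def setdown(P,z,op=.9):
    # z: nominal TCP height at contact
    env.move_linear([P[0],P[1],z+.006],rate=.1)
    s=env.move_linear([P[0],P[1],z-.003],rate=.015,f_stop=3.)
    print("down",s,env.get_eef_pos(),env.get_ft_force()); env.dwell(.2)
    env.command_gripper(op); env.dwell(.2)
    p=env.get_eef_pos(); env.move_linear([p[0],p[1],z+.1],rate=.15); print("t",env.get_time_s())
E
python3 - <<'E'
from h import *
cr=np.mean(CR,0)
for P in(A,B,C,cr):
    for z in(.05,.25): print(env.solve_ik([P[0],P[1],z],D))
over(cr,.22); shot("wc")
over(B,.22); shot("wb")
print(env.get_time_s(),env.get_qpos())
import cv2
o=[]
for n,P in(("wc",CR),("wb",[B+.03*np.array([np.cos(a),np.sin(a),0]) for a in np.linspace(0,6.28,40)])):
    im=cv2.resize(cv2.imread(f"pics/{n}.png"),None,fx=1.5,fy=1.5); 
    cv2.polylines(im,[np.int32([np.array(proj(n,p))*1.5 for p in P])],True,(0,0,255),1); o.append(im[:, 190:580])
cv2.imwrite("pics/w.png",np.hstack(o))
E
```

```text
[ 1.32723260e+01  3.91852788e+01  1.04455765e+02 -2.54444375e-14
  3.63589559e+01  1.03272326e+02]
[ 1.32723260e+01  2.47587853e+01  9.62259404e+01 -2.54444375e-14
  5.90152744e+01  1.03272326e+02]
[-6.35533331e+00  3.88239555e+01  1.05394084e+02 -2.54444375e-14
  3.57819608e+01  8.36446667e+01]
[-6.35533331e+00  2.42217048e+01  9.71286189e+01 -2.54444375e-14
  5.86496763e+01  8.36446667e+01]
[ 1.50756290e+01  3.18458432e+01  1.25078169e+02 -5.08888749e-14
  2.30759881e+01  1.05075629e+02]
[ 1.50756290e+01  1.23315762e+01  1.15413023e+02 -2.54444375e-14
  5.22554006e+01  1.05075629e+02]
[-2.43923369e+01  3.98047632e+01  1.02857899e+02 -2.54444375e-14
  3.73373375e+01  6.56076631e+01]
[-2.43923369e+01  2.56687518e+01  9.46833194e+01 -2.54444375e-14
  5.96479288e+01  6.56076631e+01]
3.1333 [-6.42851087e+00  2.60125036e+01  9.88982678e+01 -1.79646098e-02
  5.50788329e+01  8.36124001e+01]
```

View pics/w.png

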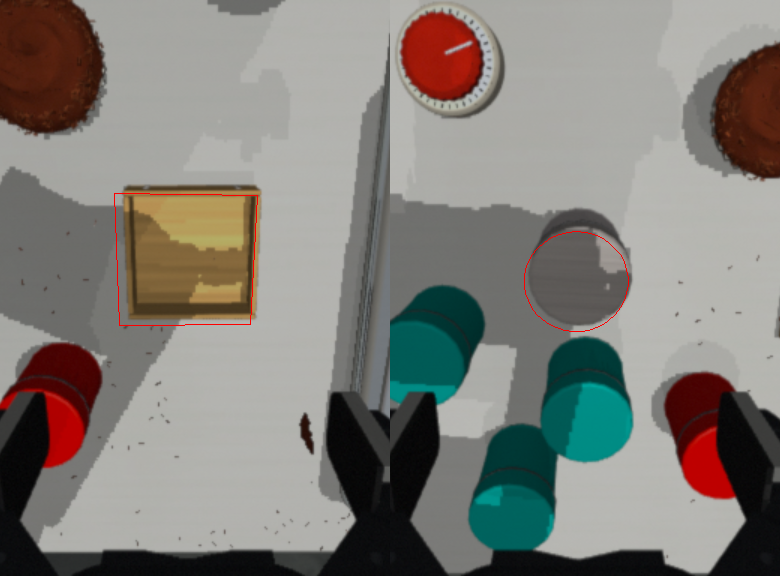

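The wrist view puts the crate about 4 mm off my estimate and lid B about 2 mm off. I'll enlarge the crate in all three cameras and solve for its pose jointly.

```bash
python3 - <<'E'
import cv2,numpy as np
def cr(n,x,y,w,h,s): return cv2.resize(cv2.imread(f"pics/{n}.png")[y:y+h,x:x+w],None,fx=s,fy=s,interpolation=cv2.INTER_CUBIC)
a=cr("wc",200,115,110,110,3.6); b=cr("scene0",256,126,55,40,7); c=cr("top0",328,145,50,50,6); d=cr("wb",270,130,90,100,3)
o=np.zeros((600,790,3),np.uint8)
o[:396,:396]=a; o[:280,400:785]=b; o[300:600,400:700]=c; o[400:600,:270]=d[:200]
cv2.imwrite("pics/w2.png",o)
E
```

```text
(no output)
```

View pics/w2.png

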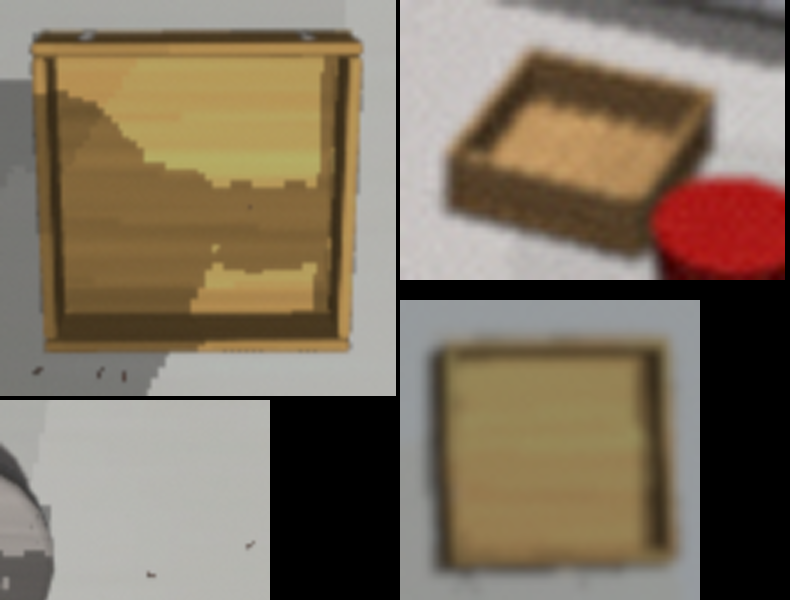

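Rim corners, in composite pixels:
- **Wrist:** (34,44), (361,42), (349,350), (46,350).
- **Scene:** (533,50), (714,92), (449,152).
- **Top:** (446,340), (666,340), (675,561), (450,563). The dark strip on the left is the outer wall face, which biased my first estimate.

```bash
sed -i '/^from station/,$!b' h.py; python3 - <<'E'
from h import *
from scipy.optimize import least_squares
import cv2
pk=lambda L,s,x0,y0,ox=0,oy=0:[((a-ox+.5)/s-.5+x0,(b-oy+.5)/s-.5+y0) for a,b in L]
# corners order (+x+y),(+x-y),(-x-y),(-x+y)
S={"wc":(pk([(34,44),(361,42),(349,350),(46,350)],3.6,200,115),[0,1,2,3]),
   "top":(pk([(446,340),(666,340),(675,561),(450,563)],6,328,145,400,300),[0,1,2,3]),
   "scene":(pk([(533,50),(714,92),(449,152)],7,256,126,400,0),None)}
K=.044*np.array([[1,1],[1,-1],[-1,-1],[-1,1]])
def sq(p):
    c,s=np.cos(p[2]),np.sin(p[2]); return [np.r_[p[:2]+np.array([[c,-s],[s,c]])@k,.03] for k in K]
print([np.round(proj("scene",q),1) for q in sq([.583,-.233,0])],S["scene"][0])
for n in("wc","top"):
    f=lambda p:np.concatenate([np.array(proj(n,q))-u for q,u in zip(sq(p),S[n][0])])
    r=least_squares(f,[.583,-.233,0]); print(n,r.x[:2].round(4),np.degrees(r.x[2]).round(2),np.abs(r.fun).max())
for x,y in((.583,-.233),(.585,-.234),(.587,-.235)):print("scene res",[np.round(proj("scene",q),1) for q in sq([x,y,0])])
# lid B in wrist image
im=cv2.imread("pics/wb.png"); u,v=proj("wb",B); print("B proj",u,v)
E
```

```text
[array([262.2, 147.8]), array([274.5, 132.4]), array([301.7, 138.8]), array([290.5, 155. ])] [(274.57142857142856, 132.71428571428572), (300.42857142857144, 138.71428571428572), (262.57142857142856, 147.28571428571428)]
wc [ 0.5868 -0.235 ] 0.06 1.0428492676193741
top [ 0.5833 -0.2322] -0.53 0.6230908179817902
scene res [array([262.2, 147.8]), array([274.5, 132.4]), array([301.7, 138.8]), array([290.5, 155. ])]
scene res [array([261.7, 147.4]), array([274. , 132.1]), array([301.2, 138.5]), array([290. , 154.6])]
scene res [array([261.2, 147.1]), array([273.6, 131.8]), array([300.7, 138.2]), array([289.4, 154.3])]
B proj 250.878825937401 188.8756018750064
```

```bash
cat >> h.py <<'E'
CRC=np.array([.584,-.2335])
E
python3 - <<'E'
from h import *
print(env.get_ft_force()); heft(B); print(env.get_eef_pos())
E
```

```text
[-0.36401124 -0.39019133  0.15309852]
heft 0.551712280183194 -1.9924449291354005 load 2.5441572093185947 width 0.6969019567052834 finger 48.799959258176386 [ 0.03 -0.01 -0.01] t 6.8833
[ 0.60756611 -0.03719513  0.09994845]
```

B is light (about 2.5 N). I'll set it back and heft C next, since C is nearer the front.

```bash
python3 - <<'E'
from h import *
setdown(B,GZ,1.0)
over(A,.16); w=heft(A)
if w<4:
    setdown(A,GZ,1.0); over(C,.16); w=heft(C); print("heavy C?",w)
E
```

```text
down True [ 0.6079211  -0.03723973  0.0523815 ] [-2.31481804 -0.34314501 10.20568126]
t 9.5083
heft 0.1047344782121801 -2.2129831852467094 load 2.3177176634588896 width 0.6966938360661352 finger 48.79039021208882 [0.06 0.02 0.02] t 13.6
down True [0.5916703  0.17070442 0.05238678] [-0.58319803 -0.80412405 10.10766432]
t 16.225
heft -0.37023209204536456 -7.1749661322615905 load 6.804734040216226 width 0.712091112673772 finger 50.39358962327242 [-0.01  0.01  0.01] t 20.1583
heavy C? 6.804734040216226
```

A and B are light and C is heavy (6.8 N). I'll carry C to the crate.

```bash
python3 - <<'E'
from h import *
env.move_linear([C[0],C[1],.19],rate=.12)
env.move_linear([*CRC,.19],rate=.15)
print(env.get_eef_pos(),env.get_ft_force(),env.get_grip_width())
setdown(CRC,GZ+.004,.95)
env.move_linear([.52,CRC[1],.26],rate=.2); shot("w3"); print(env.get_time_s())
import cv2
f=env.grab_frame("top")["color"][:,:,::-1][135:205,310:400]
im=cv2.imread("pics/w3.png"); o=np.zeros((384,512+288,3),np.uint8); o[:,:512]=im; o[:224,512:]=cv2.resize(f,(288,224),interpolation=cv2.INTER_CUBIC)
cv2.imwrite("pics/w3v.png",o)
E
```

```text
[ 0.58390871 -0.23312341  0.19003454] [ 0.51226589  0.1905353  -6.93674667] 0.7108779071871806
down True [ 0.58415154 -0.23359871  0.05662069] [-1.48432267 -0.11074895  9.64904911]
t 27.375
28.1833
```

View pics/w3v.png

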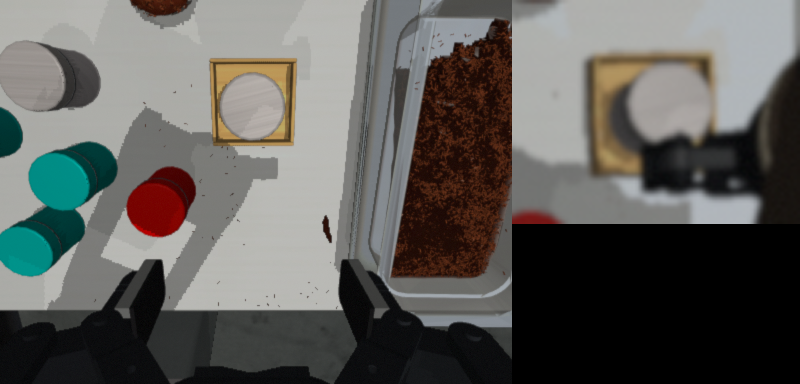

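The heavy canister stands upright in the crate, lid centre about (252,106), rim corners (210,59), (297,59), (294,145) and (211,145). I'll check the centring in numbers.

```bash
python3 - <<'E'
from h import *
print("lid",ray("w3",252,106,.079).round(4),"rim",np.mean([ray("w3",u,v,.03) for u,v in((210,59),(297,59),(294,145),(211,145))],0).round(4), "tcp",env.get_eef_pos(),"light B", ray("w3",32,76,.075).round(4))
E
```

```text
lid [ 0.5867 -0.234   0.079 ] rim [ 0.5863 -0.235   0.03  ] tcp [ 0.51996632 -0.23321416  0.25852831] light B [ 0.6124 -0.039   0.075 ]
```

The heavy canister is centred within 1 mm. I'll take a matching wrist view of B, so the camera bias cancels in the stacking offset.

```bash
python3 - <<'E'
from h import *
import cv2
env.move_linear([B[0]-.064,B[1],.26],rate=.2); env.dwell(.3); shot("w4"); print(env.get_eef_pos(),env.get_time_s())
o=np.hstack([cv2.resize(cv2.imread(f"pics/{n}.png")[50:150,200:300],None,fx=4,fy=4,interpolation=cv2.INTER_CUBIC) for n in("w3","w4")])
cv2.imwrite("pics/w4v.png",o)
E
```

```text
[ 0.54356337 -0.03763065  0.26002285] 29.725
```

View pics/w4v.png

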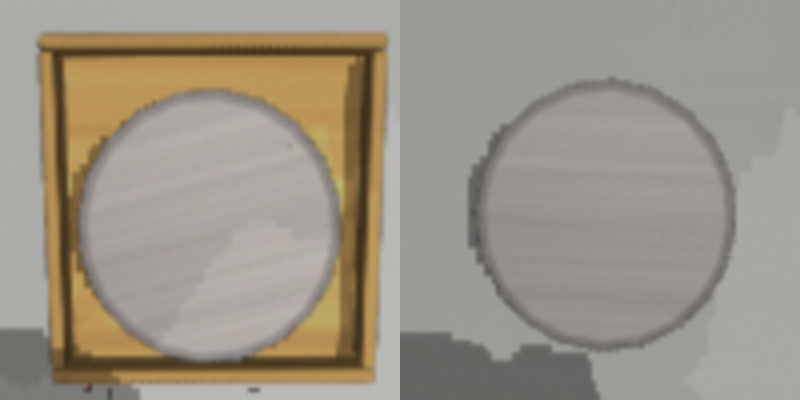

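Lid centres in the crops are (210.5,225.5) for the heavy canister and (207,214.5) for B.

```bash
python3 - <<'E'
from h import *
H=ray("w3",211/4-.5+200,226/4-.5+50,.079); b=ray("w4",207.5/4-.5+200,215/4-.5+50,.075)
d=H-b; print(H,b,d)
# grasp B at its seen place, same camera bias as the heavy canister (gripper-centred in y)
g=np.array([B[0],B[1]+.0005]); t=np.array([g[0]+d[0],CRC[1]]); print(g,t)
over(g,.17); heft(g); p=env.get_eef_pos(); 
env.move_linear([*g,.21],rate=.12); env.move_linear([*t,.21],rate=.15)
env.dwell(.3); print(p,env.get_eef_pos(),env.get_time_s())
setdown(t,GZ+.079,1.0)
env.move_linear([.46,-.08,.30],rate=.25); env.dwell(.3); print(env.get_time_s())
import cv2
o=[]
for n in("top","scene"): 
    f=env.grab_frame(n)["color"][:,:,::-1]; o.append(f[:, :] )
o=np.hstack([cv2.resize(o[0][130:260,150:390],(400,217)),cv2.resize(o[1][90:270,180:340],(400,450))[:217*2][:217]]) if 0 else np.vstack([cv2.resize(o[0][130:260,150:390],(480,260)),cv2.resize(o[1][110:280,180:420],(480,340))])
cv2.imwrite("pics/fin.png",o)
E
```

```text
[ 0.58673509 -0.23418852  0.079     ] [ 0.61253724 -0.03790276  0.075     ] [-0.02580215 -0.19628575  0.004     ]
[ 0.60758529 -0.03668467] [ 0.58178314 -0.2335    ]
heft -0.1326257122017414 -2.105057907050714 load 1.9724321948489727 width 0.7004899139602884 finger 48.81160451564938 [-0.02  0.04 -0.04] t 33.5417
[ 0.60760274 -0.03668606  0.09994922] [ 0.58190017 -0.23314922  0.21003295] 36.3833
down True [ 0.58198907 -0.23357762  0.13142581] [0.23952666 0.42013213 7.2545516 ]
t 39.3167
40.6
```

View pics/fin.png

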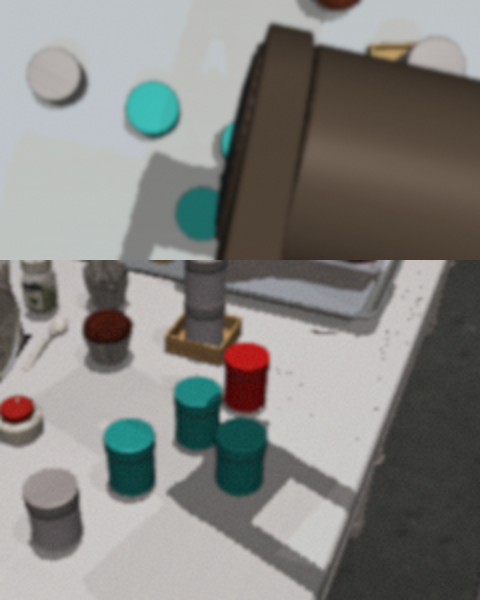

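The scene view shows the two canisters stacked upright and aligned in the crate at about (205,300), and A standing clear on the table at about (52,510). The gripper is clear of everything, so I'm handing in.

```bash
python3 -c "
from station import env
print(env.job_done(),env.get_time_s())"
```

```text
the job is handed in; nothing more can be done
the job is handed in; nothing more can be done
```

The job is handed in: the heavy canister stands in the middle of the crate with a light one squarely on top, the other light one stands on the table clear of the crate, and it took about 41 s of the 72 s allowed.

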